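# Open the sliding-lid box of thumb pots

### The arm

A 6-joint arm with a two-finger parallel gripper is mounted at the origin on the work surface. World frame = base frame: x ahead of the robot, y to its left, z up, the work surface at z = 0. Lengths are in m, angles in rad, forces in N, time in s.
With the tool pointing down it reaches from about 0.325 to 0.775 m from the base axis. Payload 9.3 kg.
Tool frame: the origin (TCP) lies between the finger pads; the fingertips stand 19 mm ahead of it and the grasp point (between the pads) is the TCP; z points along the fingers, y is the line along which they close (so a half turn about z gives the same grasp; the last joint's range is limited). The gripper opens to 85 mm and grips with 20 to 120 N. Pads are 22 mm wide; open, the fingers measure 114 mm over their backs; the gripper's body (76 mm by 85 mm) begins 54 mm behind the grasp point. The pads swing forward as they close: fully open they stand 13 mm farther back than shut.
Start: joints at [-1.452, 0.259, 0.021, 1.334, 0, 1.418], TCP at [0.148, -0.53, 0.229] pointing down, gripper open.
Joint ranges: [-3.04, 3.04], [-0.91, 1.82], [-1.04, 1.36], [-1.92, 1.95], [-1.52, 1.45], [-3.14, 3.14]. Speed limits (rad/s): [2.22, 2.22, 2.79, 3.14, 3.14, 3.14].

### API

Orientations are given as a 3x3 rotation matrix whose columns are the frame's x, y, z axes.
In Python, from plant import ctrl gives the robot as it stands.
- The arm moves only by the shell command python3 -m crank 'ROWS' [FORCE]. ROWS is JSON, a list of rows, each a list of 3 entries, a list of its own where there are three numbers: the opening in per cent of the stroke, from 0 (shut) to 100 (fully open), then the shift along the tool's x, y, z in cm, then the turn about the tool's z in rad. In form: [[gripper, [tx, ty, tz], yaw], ...]. A call has 1 to 20 rows; each row shifts and turns the commanded pose from where the row before left it, along the tool's axes as they then stand; what a row does not reach is not made up. A row lasts 1/12 s, in which the tool goes at most 41.7 mm and 7.16 degrees, less where a joint would pass 70% of its speed; a pose out of reach is approached as far as the arm can. A call is refused whole if a number of a shift passes 4.17 or a number of a turn 0.125, either way. A call with a gripper value outside its range is refused whole. The fingers move at their own pace and stop on an object; FORCE is the grip in N (left out, the last holds). Time passes only in rows, so rows that do not move let the fingers close. It gives the time, the measured TCP pose, the force, the opening and the grip force at its end, in the units of the state.
- ctrl.state(): the state, without advancing time (a new reading comes with each control period).
- ctrl.camera(name): name is "scene" or "top" or "wrist"; returns (picture, depth): 480x640x3 uint8, red, green, blue; 480x640 float32, m along the optical axis (not along the pixel's ray), 0 where there is no reading.
- ctrl.camera_params(name): a dict with "K" (3x3 intrinsics, pixels), "k1" (the pictures are not rectified: a ray, as slopes to the right and down, at radius r is drawn at 1 + k1 r^2 times it, then the intrinsics apply), "R" (3x3) and "t" (3): a world point X has camera coordinates R X + t. Camera axes: x right, y down, z forward; pixel columns grow to the right and rows downward; lengths in m; the calibration is good to about 2 mm. A picture is of the moment at which its call begins: read the wrist's pose just before it. camera_params takes no time and is no camera call; for the wrist camera it gives the pose at the moment of the call.
- ctrl.close_job(): hands the job in; it is judged then, once.
The state is a dict: "clock": time; "joints": joint angles; "qvel": joint speeds; "joint_torque": joint torques, N m; "position": TCP position; "tcp_rot": TCP orientation; "ft_force": force on the tool from outside, world axes, zero at the start; "torque": the same for the moment, N m; "width": finger opening in m; "grasp_force": force on a finger pad.
Only numpy, scipy, OpenCV 4.12 (cv2) and the standard library are available. Lean on these libraries where they do the work, as an engineer would, in place of code of your own. Each camera call takes 0.05 s, during which the arm holds its last target. There are 200 camera calls.

### The job

Open the wooden box on the sloping easel so the little pots inside are on show: by its cleat, lift the lid's low end up over the lip, slide the lid out of its grooves, and lay it flat, cleat upwards, in the middle of the empty slatted pot board. Put it down, don't let it fall, and leave the pots and the cup on the table standing where they are.

Things in the scene. Friction and masses are not known exactly. Their poses are not given: they have to be found in the camera images.
- box: The plain wooden box of thumb pots, 173 mm (x) by 124 mm (y), 76 mm high (z), fixed on a wooden easel that slopes 28 degrees, low end towards the robot, left or right on the table, turned up to 0.25 rad. Origin: centre of the box's underside, 110 mm above the table. x: up the slope, y: across, z: square to the slope, out of the box. The lid comes out towards -x; the high end is closed.
- box_lip (a point): Middle of the lip, the top of the low end wall that holds the lid in: 10 mm thick, 5 mm above the lid's underside and 2 mm below its top face. In the box's frame x = -81.5 mm, z = 55 mm. Axes as the box's. Nothing of the box stands higher in front of it.
- box_groove (a point): Mouth of the two grooves, one in each long wall: midway between them at the low end, on the level of the ledges where the lid rests (box frame x = -86.5, z = 50 mm). Axes as the box's. Grooves: 18 mm high, 109 mm wide overall, under rails 8 mm thick with 92 mm open between. The lid can rise 11 mm in them, must rise over 5 mm to pass the lip, and is free when drawn out 162 mm.
- lid: The loose lid: a wooden plate 150 mm (x) by 104 mm (y), 7 mm thick, with a cleat on top; about 0.11 kg. Origin: centre of the plate's underside. x along the box up the slope, z out of its upper face. At the start it is shut, 1.5 mm clear of the lip, lying loose on the ledges.
- lid_cleat (a point): Centre of the lid's cleat, the wooden bar to hold it by: 14 mm thick (along x), 84 mm long across the lid (along y), 24 mm high (along z), standing on the lid's upper face near its low end, at x = -52 mm, z = 19 mm in the lid's frame. Axes as the lid's. Its flat faces are square to the lid.
- lid_low_end (a point): Middle of the lower edge of the lid's low end: x = -75 mm, z = 0 in the lid's frame. Axes as the lid's.
- lid_high_end (a point): Middle of the lower edge of the lid's high end: x = +75 mm, z = 0 in the lid's frame. Axes as the lid's.
- pot_board: The empty slatted pot board, fixed: dark wooden slats on two bearers, 230 mm (x) by 165 mm (y), top 30 mm above the table, on the other side of the table from the easel, turned up to 0.25 rad. Origin: centre of its underside, on the table; z up.
- tea_bowl: Bystander: glazed tea bowl, 72 mm across, 34 mm high, standing between the easel and the pot board. Origin: centre of its underside.
- moon_vase: Bystander: round brown clay vase, 80 mm across, 84 mm high, standing farthest back in the middle, between the easel and the pot board. Origin: centre of its underside.
- tall_pot: Bystander: dark round pot, 110 mm across, 105 mm high, on the left of the table. Origin: centre of its underside.
- paper_cup: Bystander: paper coffee cup with a white cap, 84 mm across, 119 mm high, on the left of the table. Origin: centre of its underside.
- wide_bowl: Bystander: wide sand-coloured bowl, 120 mm across, 45 mm high, on the right of the table. Origin: centre of its underside.
- blue_pot: Bystander: dark blue pot, 92 mm across, 62 mm high, on the right of the table. Origin: centre of its underside.
- bud_vase: Bystander: slim bud vase, 54 mm across, 92 mm high, standing between the tea bowl and the round vase. Origin: centre of its underside.
Mind the look-alikes: they are no part of the job. There is more than one size of the part that bears box; the job needs the largest.

How it is judged:
By the outcome, as a careful person would: the job done as asked, in the order asked, and still so for the second after the job is handed in, with the robot touching nothing.
It also fails if it takes over 53 s, if anything falls off the work surface, if the arm or the gripper's body presses on something with over 40 N, if the wrist force passes 120 N, or if a joint passes its speed limit or range.

## Working session

There is one attempt and no reset: what is moved stays moved. The work goes in short steps, Python scripts to look and compute and a shell command to move; the robot and the scene stay as the last step left them, time stands still between calls to the robot, and variables do not carry over. Pictures are saved under pics/ and viewed, at most 10 in all, crops included, and the job is handed in when it is done.

```bash
ls; mkdir -p pics; python3 - <<'E'
from plant import ctrl
import cv2,numpy as np,pickle
s=ctrl.state();print({k:np.round(v,3).tolist() for k,v in s.items()})
ims=[]
for n in("scene","top"):
    p,d=ctrl.camera(n);c=ctrl.camera_params(n);pickle.dump((p,d,c),open(n+'.pkl','wb'))
    cv2.imwrite(f'pics/{n}0.png',p[...,::-1]);print(n,c)
E
```

```text
pics
{'clock': 0.0, 'joints': [-1.452, 0.259, 0.021, 1.334, -0.0, 1.418], 'qvel': [-0.001, 0.002, 0.001, -0.0, 0.001, -0.0], 'joint_torque': [0.001, -55.564, 34.452, 0.014, -0.0, -0.0], 'position': [0.148, -0.53, 0.229], 'tcp_rot': [[0.963, 0.269, -0.0], [0.269, -0.963, 0.001], [0.0, -0.001, -1.0]], 'ft_force': [-0.49, -0.006, -0.765], 'torque': [0.03, -0.061, 0.056], 'grasp_force': 0.0, 'width': 0.085}
scene {'K': array([[564.96038071,   0.        , 318.46472422],
       [  0.        , 564.96038071, 243.66802087],
       [  0.        ,   0.        ,   1.        ]]), 'k1': -0.1410953647376006, 'R': array([[ 0.25983691,  0.96564058, -0.0048008 ],
       [ 0.78268471, -0.21351337, -0.5846509 ],
       [-0.56558767,  0.14815637, -0.81127078]]), 't': array([-0.13206169, -0.35158526,  1.73904126])}
top {'K': array([[547.4847256 ,   0.        , 315.04274256],
       [  0.        , 547.4847256 , 249.55069154],
       [  0.        ,   0.        ,   1.        ]]), 'k1': -0.15211503080213884, 'R': array([[-0.02724494, -0.99962268, -0.00349448],
       [-0.99688598,  0.0274288 , -0.07393236],
       [ 0.07400031,  0.00146932, -0.99725714]]), 't': array([0.02780783, 0.5388659 , 1.33875354])}
```

View pics/scene0.png

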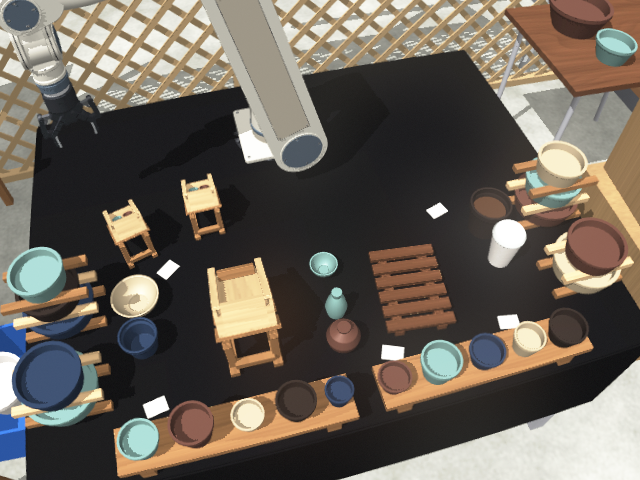

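View pics/top0.png

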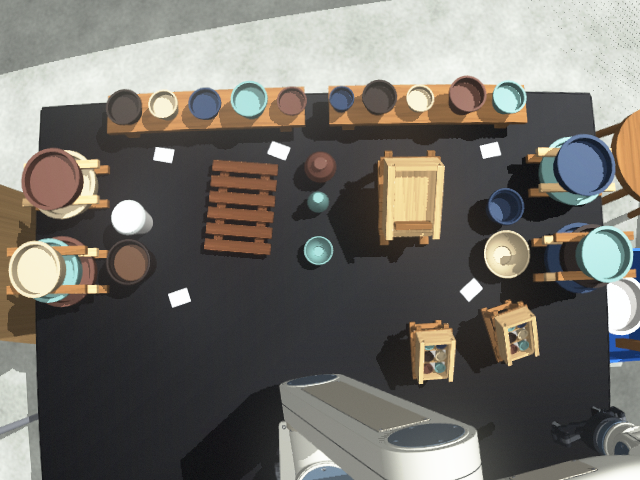

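Three box-on-easel candidates in the top picture: (410,197), (432,350) and (511,332). The first is clearly the largest, and it is the only one with a lid and cleat (410,227). The other two are small and already open. The board is at (241,207). I'll crop the box to confirm it and measure it from depth.

```bash
cat > h.py <<'E'
import numpy as np,cv2,pickle
def rays(c,uv):
    dist=np.array([c['k1'],0,0,0,0.])
    n=cv2.undistortPoints(np.asarray(uv,float).reshape(-1,1,2),c['K'],dist,None,None,None)[:,0] if 0 else None
    x=(np.asarray(uv,float).reshape(-1,2)-c['K'][:2,2])/c['K'][0,0];n=x.copy()
    for _ in range(20): n=x/(1+c['k1']*(n**2).sum(1,keepdims=True))
    return np.c_[n,np.ones(len(n))]
def cloud(d,c):
    v,u=np.mgrid[:480,:640];r=rays(c,np.c_[u.ravel(),v.ravel()])
    return (((r*d.reshape(-1,1))-c['t'])@c['R']).reshape(480,640,3)
def plane(c,uv,z):
    r=rays(c,uv)@c['R'];o=-c['R'].T@c['t']
    return o+r*((z-o[2])/r[:,2])[:,None]
def proj(c,X):
    q=np.atleast_2d(X)@c['R'].T+c['t'];n=q[:,:2]/q[:,2:];n=n*(1+c['k1']*(n**2).sum(1,keepdims=True))
    return n*c['K'][0,0]+c['K'][:2,2]
E
python3 - <<'E'
from h import *
p,d,c=pickle.load(open('top.pkl','rb'));P=cloud(d,c)
cv2.imwrite('pics/crop1.png',cv2.resize(p[140:255,360:465,::-1],None,fx=5,fy=5,interpolation=cv2.INTER_CUBIC))
# lid plate patch
L=P[175:215,398:425].reshape(-1,3);L=L[L[:,2]>.1]
m=L.mean(0);n=np.linalg.svd(L-m)[2][2];n*=np.sign(n[2]);print('lid plane',m,n,np.degrees(np.arccos(n[2])),np.std((L-m)@n))
# board
h=P[...,2];print('zstats table',np.median(h[300:340,200:300]))
B=np.zeros((480,640),bool);B[150:265,195:285]=1
M=B&(h>.02)&(h<.045);r=cv2.minAreaRect(P[M][:,:2].astype(np.float32));print('board',r,np.median(h[M]))
sub=P[150:250:4,370:455:6,2];np.set_printoptions(linewidth=200,precision=3,suppress=True);print((sub*1000).astype(int))
E
```

```text
lid plane [ 0.64471815 -0.20432477  0.17431975] [-0.04841761 -0.98357968  0.17385842] 79.98776766016834 0.01732309105048871
zstats table -0.0007048035033083562
board ((0.6531459093093872, 0.19559559226036072), (0.16817545890808105, 0.23013634979724884), 83.7098159790039) 0.029025129181172185
[[   0   -2   -4    0    0    0   -1    0    4   -4  137    2    0 1375   -3]
 [  -1    1    1  145    5    0    0   -3    2    3  142   -4   -1    0    3]
 [  -8    0  149  152  153  154  152  154  155  154  159  154   -4   -2    0]
 [   2   -5  148  187  186  180  187  186  188  185  188  191    0    1    1]
 [   0    0  144  213  215  214  215  215  220  214  213  217  215    0    0]
 [   5    2  136  210  213  207  208  213 1375 1375  211  214  212   -9    1]
 [   3    1  132  208  208  193  190  188  189  188  188  203  206    2   -2]
 [   5   -5   20  201  199  184  184  182  187  185  188  202  201    1    1]
 [   2   -2   16  196  202  180  182  178  180  178  182  200  200    0    0]
 [  -5    3  116  197  195  176  173  171  175  172  178  196  198   -3   -4]
 [   0    0  112  197  190 
[... 443 characters left out ...]
  -2    0   97  162  145  143  145  147  141  146  141  165   -1    1   -2]
 [  -2 1375   93  157  140  138  141  135  136  137  141  159    0   -5    0]
 [  -4    1   86  158  145  150  147  147  146  149  150  154    0   -1   -1]
 [  -3    3   91  148  142  159  158  152  154  158  155  152    0    2   -4]
 [   0    0   82  142  121  127  127  122  126  132  129  144    0   -1    1]
 [   1    0   76  140  114  116  120  120  120  120  115  141   -1   -3   -3]
 [  -9    4   16  137    0    1   -4   -3    2   21    0  140   -3   -2   -3]
 [   0    1   16   19    4   -4   -2   -2   -3   20   -2    7   -2   -1   -3]
 [   3    5   -2   -2    5    0   -5    0   -1    2    0    2   -9    2    1]]
```

View pics/crop1.png

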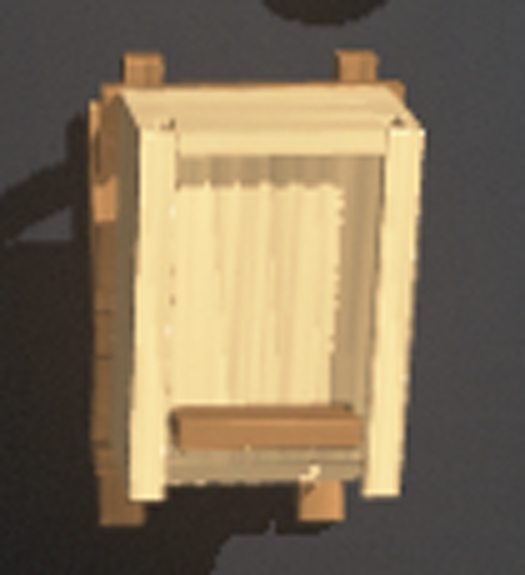

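The crop confirms the largest box, closed. Its brown cleat runs across the low end at crop (268,428), which is full-picture (413.6,225.6). Now I'll fit the pose from both views.

```bash
cat >> h.py <<'E'
def boxR(y):
    a=np.radians(28);x=np.array([np.cos(y)*np.cos(a),np.sin(y)*np.cos(a),np.sin(a)]);yy=np.array([-np.sin(y),np.cos(y),0])
    return np.c_[x,yy,np.cross(x,yy)]
E
python3 - <<'E'
from h import *
np.set_printoptions(precision=4,suppress=True)
for n in('top','scene'):
    p,d,c=pickle.load(open(n+'.pkl','rb'));P=cloud(d,c).reshape(-1,3)
    Q=P[(P[:,0]>.45)&(P[:,0]<.85)&(P[:,1]<-.08)&(P[:,1]>-.34)&(P[:,2]>.1)&(P[:,2]<.3)]
    # rail-top plane: search height (along normal) histogram, yaw via minAreaRect self-consistent
    y=0.
    for it in range(8):
        R=boxR(y);L=Q@R
        h,e=np.histogram(L[:,2],np.arange(L[:,2].min(),L[:,2].max(),.002))
        zt=np.percentile(L[:,2],99.0)
        T=L[abs(L[:,2]-np.median(L[L[:,2]>zt-.008][:,2]))<.005]
        r=cv2.minAreaRect((T[:,:2]*1000).astype(np.float32));ang=r[2];ang=ang-90 if ang>45 else ang
        y+=np.radians(ang)*.7
    zt=np.median(T[:,2]);(cx,cy),_,_=r
    o=R@np.array([cx/1000,cy/1000,zt-.076]);print(n,'yaw',y,r,'n',len(T),'origin',o)
    # lid plane
    Bc=(Q-o)@R
    l=Bc[(abs(Bc[:,1])<.04)&(Bc[:,0]>-.03)&(Bc[:,0]<.05)&(Bc[:,2]>.04)&(Bc[:,2]<.07)]
    print(' lid top z (57):',np.median(l[:,2]),len(l),'plane fit',np.linalg.lstsq(np.c_[l[:,:2],np.ones(len(l))],l[:,2],rcond=None)[0])
    k=Bc[(abs(Bc[:,1])<.06)&(Bc[:,0]>-.08)&(Bc[:,0]<-.03)&(Bc[:,2]>.072)&(Bc[:,2]<.09)&(abs(Bc[:,1])<.044)]
    print(' cleat top',np.median(k,0),len(k),np.percentile(k[:,:2],[2,98],axis=0).ravel())
    q=proj(c,o+(R@np.array([-.052,0,.081])));print(' proj cleat',q)
E
```

```text
top yaw -0.005326708338516538 ((636.2406005859375, -206.63888549804688), (126.05192565917969, 173.23834228515625), 89.99969482421875) n 1419 origin [ 0.6608 -0.2102  0.1103]
 lid top z (57): 0.05657782680575203 1197 plane fit [ 0.0091 -0.0043  0.0564]
 cleat top [-0.0531  0.0006  0.0799] 259 [-0.0608 -0.0402 -0.0462  0.0412]
 proj cleat [[413.4401 225.6995]]
scene yaw -0.009166147734667424 ((637.8560180664062, -205.57223510742188), (123.29502868652344, 180.71868896484375), 89.99942016601562) n 1040 origin [ 0.6616 -0.2116  0.1108]
 lid top z (57): 0.05722830830248617 629 plane fit [0.0028 0.0021 0.0573]
 cleat top [-0.0495 -0.0009  0.0795] 240 [-0.0601 -0.042  -0.044   0.0392]
 proj cleat [[234.724  267.5909]]
```

The fit agrees with what is given: origin height 110 mm, size 173x124, lid top at 57. The tool can only point straight down, so I'll grip the cleat across its thickness with upright pads. That squeeze itself tips the lid towards level, low end up. Next I'll check what lies in the corridor and the distances to move.

```bash
python3 - <<'E'
from h import *
np.set_printoptions(precision=4,suppress=True)
R=boxR(-.007);o=np.array([.6612,-.2107,.1100])
print('cleat C',o+R@[-.052,0,.069],'lip',o+R@[-.0815,0,.055])
p,d,c=pickle.load(open('top.pkl','rb'));P=cloud(d,c)
for n,(v0,v1,u0,u1) in dict(sb1=(310,390,400,462),sb2=(290,370,475,545),wide=(225,285,478,535),tea=(232,270,300,338),bud=(188,215,300,335),vase=(145,188,300,340),mid=(140,265,285,375)).items():
    q=P[v0:v1,u0:u1].reshape(-1,3);q=q[(q[:,2]>.012)&(q[:,2]<.4)];print(n,np.percentile(q,1,axis=0),np.percentile(q,99,axis=0))
E
```

```text
cleat C [ 0.5829 -0.2102  0.1465] lip [ 0.5634 -0.21    0.1203]
sb1 [ 0.2188 -0.2991  0.0139] [ 0.3501 -0.2133  0.1434]
sb2 [ 0.2538 -0.5077  0.0129] [ 0.3895 -0.403   0.144 ]
wide [ 0.4586 -0.5433  0.0123] [ 0.5728 -0.4053  0.0488]
tea [ 0.5028 -0.0285  0.0122] [0.571  0.0378 0.0377]
bud [ 0.6319 -0.0223  0.0268] [0.6833 0.0272 0.0943]
vase [ 0.7063 -0.0397  0.0406] [0.7774 0.032  0.0874]
mid [ 0.5054 -0.0391  0.0129] [0.7727 0.0353 0.0934]
```

```bash
python3 -m crank '[[40,[0,0,-1],-0.117],[40,[0,0,-1],-0.117],[40,[0,0,-1],-0.117],[40,[0,0,-1],-0.117],[40,[0,0,-1],-0.117],[40,[0,0,-1],-0.117],[40,[0,0,-1],-0.117],[40,[0,0,-1],-0.117],[40,[0,0,-1],-0.117],[40,[0,0,-1],-0.117],[40,[0,0,-1],-0.117]]' 40
```

```text
clock: 1.02
position: [0.1477, -0.5297, 0.3394]
tcp_rot: [[0.006, 1.0, -0.0], [1.0, -0.006, 0.001], [0.001, -0.0, -1.0]]
ft_force: [0.7, -0.4, 0.1]
width: 0.0342
grasp_force: 0.0
```

```bash
python3 -m crank '[[40,[2,2.7,0],0],[40,[2,2.7,0],0],[40,[2,2.7,0],0],[40,[2,2.7,0],0],[40,[2,2.7,0],0],[40,[2,2.7,0],0],[40,[2,2.7,0],0],[40,[2,2.7,0],0],[40,[2,2.7,0],0],[40,[2,2.7,0],0],[40,[2,2.7,1],0],[40,[2,2.7,1],0],[40,[2,2.7,1],0],[40,[2,2.7,1],0],[40,[2,2.7,1],0],[40,[2,2.7,1],0],[40,[0,0,0],0]]'
python3 - <<'E'
from h import *
from plant import ctrl
s=ctrl.state();print(s['position'],s['width'],s['ft_force'])
c=ctrl.camera_params('wrist');p,d=ctrl.camera('wrist');pickle.dump((p,d,c),open('w1.pkl','wb'));cv2.imwrite('pics/w1.png',p[...,::-1]);print(c,proj(c,[.5829,-.2102,.1465]))
E
```

```text
clock: 2.43
position: [0.5865, -0.2113, 0.2758]
tcp_rot: [[0.008, 1.0, -0.003], [1.0, -0.008, 0.003], [0.003, -0.003, -1.0]]
ft_force: [-1.3, 0.4, -0.5]
width: 0.0344
grasp_force: 0.0
[ 0.58645216 -0.2112939   0.27576179] 0.03444005206399992 [-1.25013756  0.36824621 -0.53581627]
{'K': array([[352.84668078,   0.        , 317.68698559],
       [  0.        , 352.84668078, 238.62891023],
       [  0.        ,   0.        ,   1.        ]]), 'k1': 0.005573418383325611, 'R': array([[ 0.99995579, -0.00893606, -0.0029264 ],
       [-0.0078448 , -0.96440309,  0.26432013],
       [-0.00518421, -0.26428549, -0.96443056]]), 't': array([-0.58850968, -0.24501736,  0.37139549])} [[312.46136159 228.45474871]]
```

View pics/w1.png

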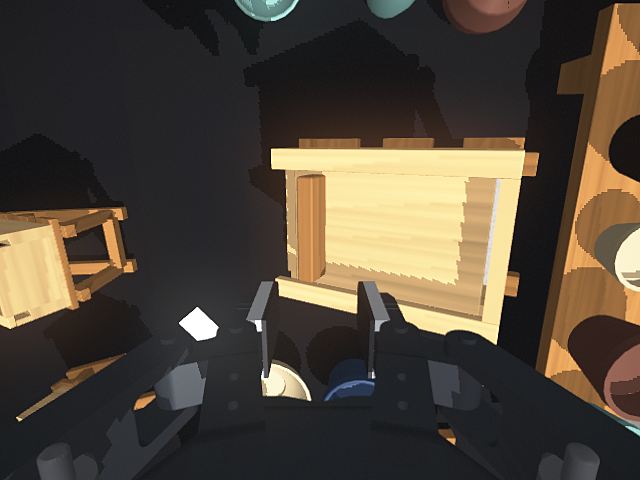

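In the wrist view the cleat is at (311,228), where the model predicted (312,228), so the pose is confirmed to within 1–2 mm. The finger tips are thin. I'll descend to just above the cleat.

```bash
python3 -m crank '[[40,[0,0,2.2],0],[40,[0,0,2.2],0],[40,[0,0,2.2],0],[40,[0,0,2],0],[40,[0,0,0],0],[40,[0,0,0],0],[40,[0,0,0],0]]'
```

```text
clock: 3.07
position: [0.5836, -0.2156, 0.1948]
tcp_rot: [[0.013, 1.0, 0.001], [1.0, -0.013, -0.001], [-0.001, 0.001, -1.0]]
ft_force: [0.4, -0.4, 0.7]
width: 0.0338
grasp_force: 0.0
```

```bash
python3 -m crank '[[40,[0.4,-0.2,0],0],[40,[0,0,0.8],0],[40,[0,0,0.8],0],[40,[0,0,0.6],0],[40,[0,0,0],0],[40,[0,0,0],0],[40,[0,0,0],0]]'
python3 - <<'E'
from h import *
from plant import ctrl
s=ctrl.state();print(s['position'],s['tcp_rot'][:,1],s['width'],s['ft_force'])
c=ctrl.camera_params('wrist');p,d=ctrl.camera('wrist');cv2.imwrite('pics/w2.png',p[...,::-1]);print(proj(c,[.5829,-.2102,.1465]))
E
```

```text
clock: 3.65
position: [0.5816, -0.211, 0.1713]
tcp_rot: [[0.012, 1.0, -0.0], [1.0, -0.012, 0.0], [0.0, -0.0, -1.0]]
ft_force: [0.9, -0.3, -0.4]
width: 0.0342
grasp_force: 0.0
[ 0.5815693  -0.21103486  0.17128725] [ 9.99927991e-01 -1.20002499e-02 -8.48899355e-05] 0.0342084633140987 [ 0.89799765 -0.31310176 -0.35088736]
[[318.29459018 276.65677117]]
```

View pics/w2.png

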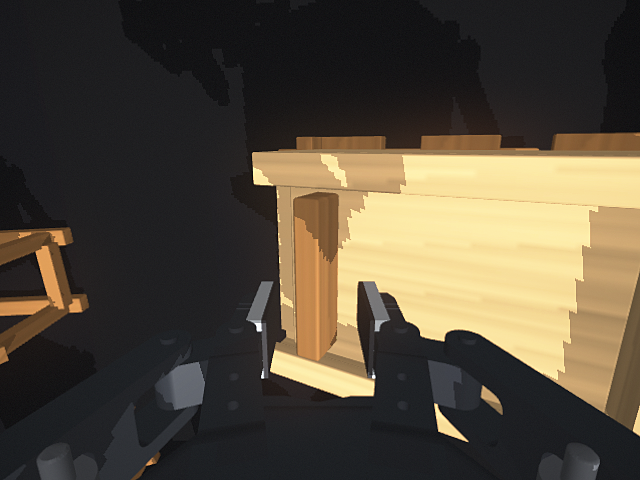

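The cleat sits centred between the fingers (295–338 between 265 and 370), with no contact yet. I'll go the last 6 mm down, then close gently.

```bash
python3 -m crank '[[40,[0,0,0.3],0],[40,[0,0,0.4],0],[40,[0,0,0],0],[40,[0,0,0],0]]'; python3 -m crank '[[5,[0,0,0],0],[5,[0,0,0],0],[5,[0,0,0],0],[5,[0,0,0],0],[5,[0,0,0],0],[5,[0,0,0],0]]' 25
```

```text
clock: 4.03
position: [0.5814, -0.2109, 0.1639]
tcp_rot: [[0.012, 1.0, -0.001], [1.0, -0.012, 0.0], [0.0, -0.001, -1.0]]
ft_force: [0.2, 0.3, 0.4]
width: 0.0337
grasp_force: 0.0
clock: 4.53
position: [0.5815, -0.211, 0.1643]
tcp_rot: [[0.012, 1.0, 0.0], [1.0, -0.012, -0.0], [-0.0, 0.0, -1.0]]
ft_force: [-0.3, -0.7, 0.2]
width: 0.0046
grasp_force: 0.0
```

```bash
python3 - <<'E'
from h import *
from plant import ctrl
c=ctrl.camera_params('wrist');p,d=ctrl.camera('wrist');cv2.imwrite('pics/w3.png',p[...,::-1]);pickle.dump((p,d,c),open('w3.pkl','wb'));print(proj(c,[.5829,-.2102,.1465]))
P=cloud(d,c)
print('finger tips',P[275:300:4,300:340:4,2])
E
```

```text
[[318.40116313 281.89317985]]
finger tips [[0.15510354 0.15650287 0.15780244 0.15774033 0.15870135 0.15827597
  0.15386043 0.15049544 0.1463276  0.14223502]
 [0.15603981 0.15786644 0.15825065 0.15729337 0.16029591 0.15842449
  0.15429601 0.15202527 0.14607821 0.14124477]
 [0.17434477 0.17395736 0.17506235 0.17468231 0.15928647 0.15838435
  0.17413284 0.17427442 0.17505566 0.17323343]
 [0.17801851 0.17814207 0.17873813 0.17879547 0.15875914 0.15836018
  0.1779506  0.17838824 0.1789498  0.17891834]
 [0.18336026 0.18248613 0.18129716 0.18281464 0.15967163 0.1581496
  0.18261593 0.18208389 0.18219057 0.18312026]
 [0.18631136 0.18573197 0.18656837 0.1832074  0.15900745 0.15805357
  0.18614356 0.18610237 0.18582481 0.18586286]
 [0.18984813 0.19008114 0.1899291  0.1840424  0.15937604 0.15951994
  0.19062779 0.18966471 0.18882564 0.18858882]]
```

View pics/w3.png

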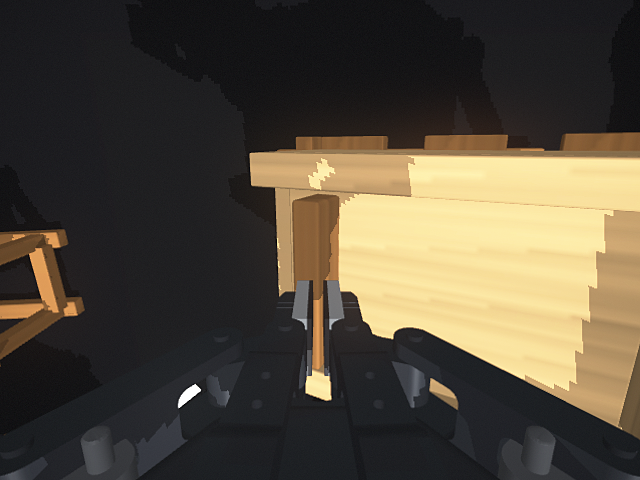

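The fingers closed above the cleat: it is visible beneath them at z≈0.158, and the depth picture puts the finger ends at about z≈0.17. So they end higher than I assumed. I'll open, go 10 mm lower watching the force, and close again.

```bash
python3 -m crank '[[40,[0,0,0],0],[40,[0,0,0],0],[40,[0,0,0],0],[40,[0,0,0],0],[40,[0,0,0.3],0],[40,[0,0,0.3],0],[40,[0,0,0.4],0],[40,[0,0,0],0],[40,[0,0,0],0]]'; python3 -m crank '[[5,[0,0,0],0],[5,[0,0,0],0],[5,[0,0,0],0],[5,[0,0,0],0],[5,[0,0,0],0]]' 25;  python3 - <<'E'
from h import *
from plant import ctrl
c=ctrl.camera_params('wrist');p,d=ctrl.camera('wrist');cv2.imwrite('pics/w4.png',p[230:420,220:420,::-1].repeat(3,0).repeat(3,1))
P=cloud(d,c)
for u in (290,296,300,304,308,340): print(u,np.round(P[265:330:5,u,2],3))
E
```

```text
clock: 5.33
position: [0.5813, -0.2109, 0.1538]
tcp_rot: [[0.012, 1.0, -0.001], [1.0, -0.012, 0.0], [0.0, -0.001, -1.0]]
ft_force: [-0.5, 0.4, -0.3]
width: 0.0344
grasp_force: 0.0
clock: 5.75
position: [0.5809, -0.2111, 0.1556]
tcp_rot: [[0.012, 1.0, -0.0], [1.0, -0.012, -0.001], [-0.001, -0.0, -1.0]]
ft_force: [-6.3, 0.7, 10.2]
width: 0.0043
grasp_force: 11.1
290 [0.122 0.123 0.122 0.122 0.124 0.122 0.169 0.174 0.177 0.181 0.186 0.202
 0.205]
296 [0.154 0.154 0.155 0.155 0.167 0.173 0.177 0.181 0.185 0.189 0.194 0.198
 0.202]
300 [0.156 0.156 0.156 0.163 0.167 0.173 0.177 0.181 0.186 0.19  0.193 0.196
 0.202]
304 [0.157 0.157 0.157 0.162 0.168 0.172 0.177 0.182 0.185 0.19  0.193 0.196
 0.197]
308 [0.157 0.157 0.158 0.162 0.168 0.173 0.178 0.18  0.185 0.19  0.193 0.196
 0.196]
340 [0.143 0.144 0.143 0.143 0.141 0.172 0.177 0.182 0.185 0.19  0.192 0.198
 0.202]
```

Now there was contact: 10 N upward with the pads nearly shut on top of the cleat. So the closed tips stand about 5 mm above the reported TCP. I'll open and go 12 mm further down.

```bash
python3 -m crank '[[40,[0,0,0],0],[40,[0,0,0],0],[40,[0,0,0],0],[40,[0,0,0],0],[40,[0,0,0.3],0],[40,[0,0,0.3],0],[40,[0,0,0.3],0],[40,[0,0,0.3],0],[40,[0,0,0],0],[40,[0,0,0],0]]'
```

```text
clock: 6.63
position: [0.5815, -0.2109, 0.1421]
tcp_rot: [[0.012, 1.0, -0.0], [1.0, -0.012, 0.0], [0.0, -0.0, -1.0]]
ft_force: [-0.6, -0.7, 1.2]
width: 0.0338
grasp_force: 0.5
```

```bash
python3 -m crank '[[10,[0,0,0],0],[10,[0,0,0],0],[10,[0,0,0],0],[10,[0,0,0],0],[10,[0,0,0],0]]' 25;  python3 - <<'E'
from h import *
from plant import ctrl
c=ctrl.camera_params('wrist');p,d=ctrl.camera('wrist');cv2.imwrite('pics/w5.png',p[:,:,::-1]);pickle.dump((p,d,c),open('w5.pkl','wb'))
E
```

```text
clock: 7.05
position: [0.58, -0.211, 0.1424]
tcp_rot: [[0.012, 1.0, -0.003], [1.0, -0.012, -0.0], [-0.0, -0.003, -1.0]]
ft_force: [-8.6, 0.8, 6.3]
width: 0.0185
grasp_force: 22.8
```

View pics/w5.png

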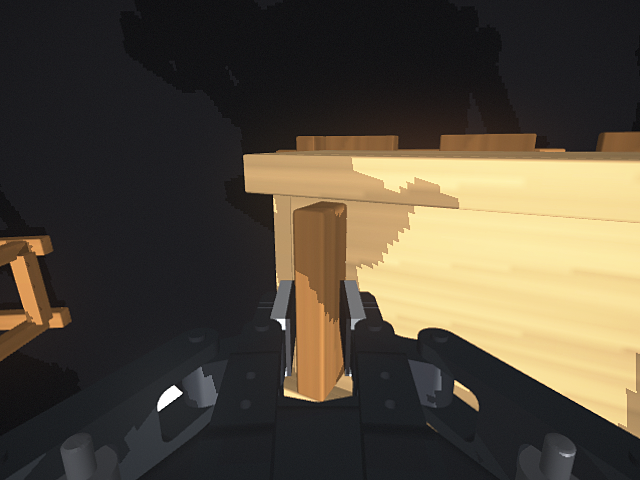

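The pads are on the cleat: width 18.5 mm, as expected for a 14 mm bar at this tilt, and grip 23 N. Next I'll firm the grip, lift square to the slope by about 7 mm, and check the lid's tilt.

```bash
python3 -m crank '[[5,[0,0,0],0],[5,[0,-0.1,-0.2],0],[5,[0,-0.1,-0.2],0],[5,[0,-0.15,-0.2],0],[5,[0,0,0],0],[5,[0,0,0],0]]' 40; cat > chk.py <<'E'
from h import *
from plant import ctrl
def chk(nm):
    s=ctrl.state();c=ctrl.camera_params('wrist');p,d=ctrl.camera('wrist');pickle.dump((p,d,c,s),open(nm+'.pkl','wb'));cv2.imwrite(f'pics/{nm}.png',p[...,::-1])
    R=boxR(-.007);o=np.array([.6612,-.2107,.1100]);B=((cloud(d,c)-o)@R)[d>0.05]
    for a in np.arange(-.16,.09,.02):
        l=B[(B[:,1]>0.005)&(B[:,1]<.04)&(B[:,0]>a)&(B[:,0]<a+.02)&(B[:,2]>.02)&(B[:,2]<.095)]
        if len(l)>20: print(round(a+.01,3),len(l),np.round(np.percentile(l[:,2],[10,50,90]),4))
    print(s['ft_force'],s['width'],s['grasp_force'])
E
python3 -c "from chk import *;chk('w6')"
```

```text
clock: 7.6
position: [0.5781, -0.211, 0.1484]
tcp_rot: [[0.012, 1.0, 0.0], [1.0, -0.012, -0.0], [-0.0, 0.0, -1.0]]
ft_force: [-1.7, -0.4, 1.4]
width: 0.0167
grasp_force: 37.5
-0.09 630 [0.0547 0.0553 0.056 ]
-0.07 625 [0.0629 0.0638 0.0914]
-0.05 5213 [0.0625 0.0856 0.0873]
-0.03 4502 [0.0611 0.062  0.0844]
-0.01 4320 [0.0601 0.061  0.0618]
0.01 5210 [0.0592 0.0601 0.061 ]
0.03 6358 [0.0582 0.0592 0.0601]
0.05 5951 [0.0575 0.0584 0.0594]
[-1.68570312 -0.38831732  1.44041887] 0.016654851544298233 37.49798652715981
```

The low end is up: lid top at 63.8 at the low end, underside about 57, lip top 55.3. Its high end is still on the ledges. I'll work out a draw path with the tilt growing as it comes out, so the underside stays about 8 mm up at the lip.

```bash
python3 - <<'E'
from h import *
R=boxR(-.007)
def pt(u):
    s=156.5-u;th=min(8/max(s,1),.47);xh=75-u
    return R@np.array([xh-127*np.cos(th)+22*np.sin(th),0,50+127*np.sin(th)+22*np.cos(th)]),th
prev=pt(0)[0]
for u in list(range(10,151,10))+[160,166]:
    q,th=pt(u);d=(q-prev)/10;print(u,round(th,3),'ty %.2f tz %.2f'%(d[0],-d[2]));prev=q
E
```

```text
10 0.055 ty -0.89 tz 0.43
20 0.059 ty -0.90 tz 0.42
30 0.063 ty -0.90 tz 0.41
40 0.069 ty -0.90 tz 0.40
50 0.075 ty -0.90 tz 0.39
60 0.083 ty -0.91 tz 0.37
70 0.092 ty -0.91 tz 0.35
80 0.105 ty -0.92 tz 0.32
90 0.12 ty -0.92 tz 0.27
100 0.142 ty -0.93 tz 0.20
110 0.172 ty -0.95 tz 0.08
120 0.219 ty -0.96 tz -0.13
130 0.302 ty -0.94 tz -0.59
140 0.47 ty -0.73 tz -1.69
150 0.47 ty -0.88 tz 0.47
160 0.47 ty -0.88 tz 0.47
166 0.47 ty -0.53 tz 0.28
```

```bash
python3 -m crank '[[5,[0,-0.05,-0.1],0],[5,[0,-0.45,0.21],0],[5,[0,-0.45,0.21],0],[5,[0,-0.45,0.21],0],[5,[0,-0.45,0.21],0],[5,[0,-0.45,0.2],0],[5,[0,-0.45,0.2],0],[5,[0,-0.45,0.2],0],[5,[0,-0.45,0.2],0],[5,[0,0,0],0]]'; python3 -c "from chk import *;chk('w7')"
```

```text
clock: 8.48
position: [0.5403, -0.2104, 0.1325]
tcp_rot: [[0.012, 1.0, -0.001], [1.0, -0.012, 0.0], [0.0, -0.001, -1.0]]
ft_force: [-2.9, 0.7, 0.5]
width: 0.0164
grasp_force: 37.1
-0.11 655 [0.0671 0.0678 0.0907]
-0.09 5270 [0.0655 0.0884 0.0906]
-0.07 4359 [0.0637 0.0648 0.0854]
-0.05 4307 [0.0622 0.0632 0.0641]
-0.03 5123 [0.0607 0.0618 0.0628]
-0.01 6162 [0.0592 0.0602 0.0613]
0.01 5658 [0.0579 0.059  0.0601]
[-2.87591176  0.66107226  0.49548262] 0.01637660005209817 37.101003848947585
```

The lid follows the plan, tilt 0.074 and underside 8.5 mm up at the lip, with only about 3 N of force. Continuing.

```bash
python3 -m crank '[[5,[0,-0.45,0.2],0],[5,[0,-0.45,0.2],0],[5,[0,-0.45,0.19],0],[5,[0,-0.45,0.19],0],[5,[0,-0.45,0.18],0],[5,[0,-0.45,0.18],0],[5,[0,-0.46,0.17],0],[5,[0,-0.46,0.16],0],[5,[0,-0.46,0.14],0],[5,[0,-0.46,0.13],0],[5,[0,0,0],0]]'; python3 -c "from chk import *;chk('w8')"
```

```text
clock: 9.45
position: [0.4949, -0.2098, 0.1152]
tcp_rot: [[0.012, 1.0, -0.001], [1.0, -0.012, 0.0], [0.0, -0.001, -1.0]]
ft_force: [-3.8, -0.5, 1.3]
width: 0.0157
grasp_force: 38.2
-0.15 180 [0.0734 0.0743 0.0949]
-0.13 4846 [0.0694 0.0712 0.0942]
-0.11 4005 [0.0669 0.0681 0.0695]
-0.09 4486 [0.0646 0.0658 0.0669]
-0.07 5237 [0.0621 0.0634 0.0647]
-0.05 6213 [0.0598 0.061  0.0623]
-0.03 3004 [0.0583 0.0594 0.0604]
[-3.7867785  -0.53605592  1.34367698] 0.015653178390762967 38.218688196502626
```

```bash
python3 -m crank '[[5,[0,-0.46,0.11],0],[5,[0,-0.46,0.09],0],[5,[0,-0.47,0.06],0],[5,[0,-0.47,0.02],0],[5,[0,-0.48,-0.04],0],[5,[0,-0.48,-0.09],0],[5,[0,-0.3,-0.12],0],[5,[0,-0.3,-0.18],0],[5,[0,0,0],0]]'; python3 -c "from chk import *;chk('w9')"
```

```text
clock: 10.25
position: [0.4613, -0.2096, 0.1174]
tcp_rot: [[0.012, 1.0, -0.0], [1.0, -0.012, -0.0], [-0.0, -0.0, -1.0]]
ft_force: [-1.0, 0.0, -0.3]
width: 0.0139
grasp_force: 37.2
-0.15 3557 [0.0806 0.0828 0.085 ]
-0.13 3902 [0.0755 0.0776 0.0798]
-0.11 4312 [0.0703 0.0725 0.0747]
-0.09 4765 [0.065  0.0672 0.0694]
-0.07 5275 [0.0599 0.0621 0.0643]
-0.05 1196 [0.0576 0.0588 0.0599]
[-0.99451295  0.0346774  -0.2951899 ] 0.013895728444158453 37.18930364353582
```

```bash
python3 -m crank '[[5,[0,-0.25,-0.2],0],[5,[0,-0.25,-0.3],0],[5,[0,-0.2,-0.35],0],[5,[0,-0.2,-0.4],0],[5,[0,0,0],0]]'; python3 -c "from chk import *;chk('w10')"
```

```text
clock: 10.72
position: [0.4528, -0.2096, 0.1303]
tcp_rot: [[0.012, 1.0, 0.001], [1.0, -0.012, -0.001], [-0.001, 0.001, -1.0]]
ft_force: [-0.7, -0.1, -0.0]
width: 0.0128
grasp_force: 38.5
-0.15 2658 [0.0896 0.092  0.0944]
-0.13 3720 [0.0818 0.085  0.0883]
-0.11 3872 [0.0737 0.077  0.0802]
-0.09 4076 [0.0657 0.0689 0.0722]
-0.07 4259 [0.0577 0.0609 0.0642]
-0.05 1446 [0.0275 0.0289 0.0403]
[-0.66051178 -0.12721199 -0.00165194] 0.012819064741120236 38.49164788989583
```

The lid is free of load, tilt 0.38, its high end just inside the lip. I'll slide it out along its own plane so the high end rises over the lip while staying under the rails.

```bash
python3 -m crank '[[5,[0,-0.5,0.05],0],[5,[0,-0.5,0.05],0],[5,[0,-0.5,0.05],0],[5,[0,-0.5,0.05],0],[5,[0,0,0],0]]'; python3 -c "from chk import *;chk('w11')"; python3 -m crank '[[5,[0,-0.5,0.03],0],[5,[0,-0.5,0.03],0],[5,[0,-0.5,0],0],[5,[0,-0.4,0],0],[5,[0,0,0],0]]'; python3 -c "from chk import *;chk('w12')"
```

```text
clock: 11.18
position: [0.4316, -0.2089, 0.1272]
tcp_rot: [[0.012, 1.0, -0.001], [1.0, -0.012, 0.001], [0.0, -0.001, -1.0]]
ft_force: [0.6, 0.1, -1.3]
width: 0.013
grasp_force: 38.1
-0.15 3386 [0.0881 0.0912 0.0942]
-0.13 3842 [0.0799 0.0832 0.0866]
-0.11 4018 [0.0716 0.0749 0.0783]
-0.09 4064 [0.0635 0.0668 0.07  ]
-0.07 919 [0.04   0.0552 0.0563]
[ 0.59158867  0.1240507  -1.30236957] 0.012992939755959696 38.08861316065304
clock: 11.65
position: [0.4131, -0.2088, 0.1269]
tcp_rot: [[0.012, 1.0, -0.0], [1.0, -0.012, 0.0], [0.0, -0.0, -1.0]]
ft_force: [0.3, -0.7, -2.3]
width: 0.0127
grasp_force: 38.1
-0.15 2749 [0.0896 0.092  0.0944]
-0.13 4001 [0.0816 0.0848 0.0882]
-0.11 4180 [0.0734 0.0767 0.08  ]
-0.09 2083 [0.0288 0.0466 0.0723]
[ 0.26476915 -0.72366575 -2.33062106] 0.012678668148027148 38.12276978365844
```

View pics/w12.png

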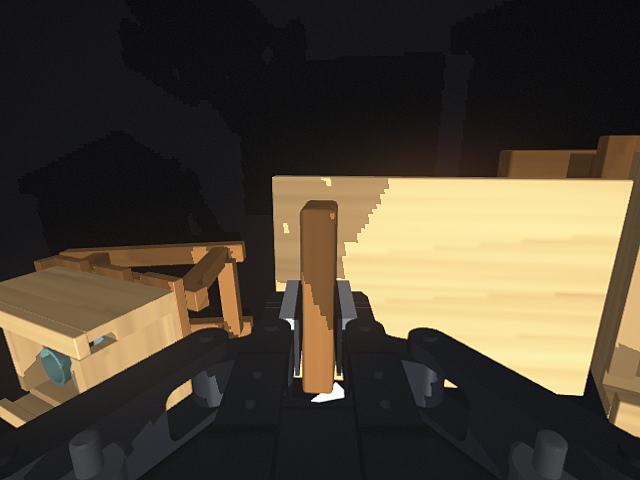

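The lid is out, with its high end just past the mouth at about (625,200–390). It is held about 6° from level. The small look-alike box at the left, (100,310), is not touched. I'll ease out and up, then tighten the grip so the flat pads square the cleat.

```bash
python3 -m crank '[[5,[0,-0.4,0],0],[5,[0,-0.4,0],0],[5,[0.3,-0.3,-0.5],0],[5,[0.5,-0.3,-0.5],0],[5,[0.5,-0.3,-0.5],0],[5,[0.5,-0.2,-0.6],0],[5,[1,-0.1,-0.8],0],[5,[1.5,0,-1],0],[5,[2,0,-1],0],[5,[2,0,-1],0],[5,[0,0,0],0],[5,[0,0,0],0]]' 90
cat > tilt.py <<'E'
from h import *
from plant import ctrl
def tilt(nm):
    s=ctrl.state();c=ctrl.camera_params('wrist');p,d=ctrl.camera('wrist');pickle.dump((p,d,c,s),open(nm+'.pkl','wb'));cv2.imwrite(f'pics/{nm}.png',p[...,::-1])
    T=(cloud(d,c)-s['position'])@s['tcp_rot'];T=T[d>.05]  # tool frame: x=+y world,y=+x,z down
    l=T[(T[:,0]>.0)&(T[:,0]<.04)&(T[:,1]>.025)&(T[:,1]<.13)&(T[:,2]>-.03)&(T[:,2]<.06)]
    A=np.c_[l[:,:2],np.ones(len(l))]
    for _ in range(4):
        k=np.linalg.lstsq(A,l[:,2],rcond=None)[0];g=abs(A@k-l[:,2])<.004;A,l=A[g],l[g]
    m=T[abs(T@np.array([-k[0],-k[1],1])-k[2])<.004];m=m[(m[:,0]>.0)&(abs(m[:,1])<.16)]
    print('lid top z_tool=%.4f + %.3f x + %.3f y'%(k[2],k[0],k[1]),len(l),'y ext',np.percentile(m[:,1],[.5,99.5]),'x max',np.percentile(m[:,0],99.5))
    print(s['clock'],s['position'],s['tcp_rot'][:,1],s['ft_force'],s['width'],s['grasp_force'])
E
python3 -c "from tilt import *;tilt('w13')"
```

```text
clock: 12.7
position: [0.3952, -0.1246, 0.187]
tcp_rot: [[0.01, 1.0, 0.002], [1.0, -0.01, -0.001], [-0.001, 0.002, -1.0]]
ft_force: [-0.2, -0.2, -1.9]
width: 0.0111
grasp_force: 89.3
lid top z_tool=0.0122 + 0.000 x + -0.100 y 21036 y ext [-0.0189402   0.12832681] x max 0.053137356917983776
12.7 [ 0.39520211 -0.12464079  0.18702877] [ 0.9999506  -0.00975865  0.00189072] [-0.16713469 -0.24971937 -1.92919618] 0.011147272419483477 89.28543348214589
```

The lid is held securely, clear of everything. There is a 5.7° residual tilt, high end up, which should settle flat on the board as the low edge touches. Carrying it over now and turning to match the board.

```bash
python3 -m crank '[[5,[0,0,0],0.1],[5,[2,0,0],0],[5,[2.9,0,0],0],[5,[2.7,1.4,0],0],[5,[2.7,1.5,0],0],[5,[2.7,1.5,0],0],[5,[2.7,1.5,0],0],[5,[2.7,1.5,0],0],[5,[2.7,1.5,0],0],[5,[2.7,1.5,0],0],[5,[2.7,1.5,0],0],[5,[2.7,1.5,0],0],[5,[2.7,1.5,0],0],[5,[2.2,1.5,0],0],[5,[0,0,0],0],[5,[0,0,0],0],[5,[0,0,0],0]]'
python3 -c "from tilt import *;tilt('w14')"
python3 - <<'E'
from h import *
from plant import ctrl
p,d=ctrl.camera('top');c=ctrl.camera_params('top');pickle.dump((p,d,c),open('top2.pkl','wb'));cv2.imwrite('pics/top2.png',p[...,::-1])
E
```

```text
clock: 14.17
position: [0.5957, 0.1942, 0.185]
tcp_rot: [[0.112, 0.994, -0.002], [0.994, -0.112, -0.001], [-0.001, -0.002, -1.0]]
ft_force: [0.1, 0.0, -0.9]
width: 0.0111
grasp_force: 89.3
lid top z_tool=0.0122 + 0.001 x + -0.100 y 20975 y ext [-0.01901694  0.12821858] x max 0.05321264231343195
14.1667 [0.59572403 0.1942113  0.18503668] [ 0.99370299 -0.11203467 -0.0016145 ] [ 0.1344396   0.03965552 -0.88896557] 0.011142604212116039 89.26330075555597
```

View pics/w14.png

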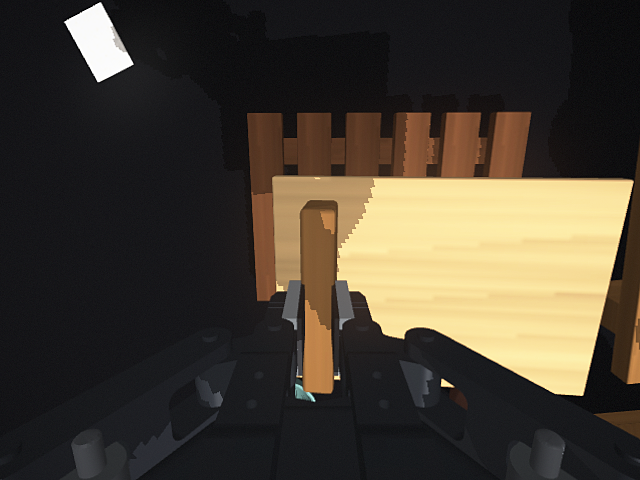

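The lid lies parallel over the board; its slats are at (250–530,112–178). I'll check the predicted board corners against the picture, correct a few mm, and descend to just above.

```bash
python3 - <<'E'
from h import *
p,d,c,s=pickle.load(open('w14.pkl','rb'));y=-.11;R=np.array([[np.cos(y),-np.sin(y)],[np.sin(y),np.cos(y)]])
q=np.array([[-.115,.0825],[.115,.0825],[-.115,0]])@R.T+[.653,.1956];print(proj(c,np.c_[q,[.03]*3]))
P=cloud(d,c);print('slat z',np.median(P[125:165,305:325,2]))
E
python3 -m crank '[[5,[0.35,0.12,1.5],0],[5,[0.35,0.12,2],0],[5,[0,0,2],0],[5,[0,0,2],0],[5,[0,0,2],0],[5,[0,0,1.5],0],[5,[0,0,1],0],[5,[0,0,0],0],[5,[0,0,0],0],[5,[0,0,0],0]]'
python3 -c "from tilt import *;tilt('w15')"
```

```text
[[243.94969828 112.65696305]
 [531.11198391 111.4700323 ]
 [249.62285729 213.60326044]]
slat z 0.030656382202662542
clock: 15.1
position: [0.5998, 0.2013, 0.0672]
tcp_rot: [[0.112, 0.994, 0.002], [0.994, -0.112, 0.0], [0.001, 0.002, -1.0]]
ft_force: [0.1, 0.7, -0.8]
width: 0.0112
grasp_force: 89.2
lid top z_tool=0.0123 + 0.000 x + -0.098 y 20953 y ext [-0.01906485  0.12820619] x max 0.05321257975486834
15.1 [0.59977088 0.20129223 0.06718102] [ 0.99368458 -0.11219657  0.00169629] [ 0.0585989   0.6992983  -0.77662915] 0.011249662745137336 89.21487278792483
```

The board pose is confirmed: corners predicted at (244,113) and (531,111) against about (249,113) and (531,112) seen, slat height 30.7. I'll lower until the low edge touches, then ease the grip to let it settle.

```bash
python3 -m crank '[[5,[0,0,0.4],0],[5,[0,0,0.4],0],[5,[0,0,0.3],0],[5,[0,0,0.2],0],[5,[0,0,0.1],0],[5,[0,0,0],0],[5,[0,0,0],0]]'; python3 -m crank '[[5,[0,0,0],0],[5,[0,0,0],0],[5,[0,0,0],0],[5,[0,0,0.1],0],[5,[0,0,0],0]]' 25
python3 -c "from tilt import *;tilt('w16')"
```

```text
clock: 15.73
position: [0.5991, 0.2015, 0.0519]
tcp_rot: [[0.112, 0.994, -0.0], [0.994, -0.112, 0.0], [-0.0, -0.0, -1.0]]
ft_force: [0.4, -0.1, -1.0]
width: 0.0112
grasp_force: 89.2
clock: 16.15
position: [0.5994, 0.2015, 0.0516]
tcp_rot: [[0.112, 0.994, 0.001], [0.994, -0.112, 0.0], [0.0, 0.001, -1.0]]
ft_force: [-1.8, -1.6, 5.6]
width: 0.0109
grasp_force: 89.9
lid top z_tool=0.0122 + 0.000 x + -0.088 y 20647 y ext [-0.0582022   0.12809316] x max 0.07649944476406419
16.15 [0.59944867 0.2014988  0.05159939] [ 9.93731951e-01 -1.11784745e-01  9.89739247e-04] [-1.82599878 -1.61064394  5.56795195] 0.010874148592691901 89.93649805895984
```

```bash
python3 -m crank '[[14,[0,0,0],0],[14,[0,0,0.05],0],[14,[0,0,0.05],0],[14,[0,0,0],0],[14,[0,0,0],0]]' 20
python3 -c "from tilt import *;tilt('w17')"
```

```text
clock: 16.62
position: [0.5999, 0.2015, 0.0506]
tcp_rot: [[0.112, 0.994, 0.002], [0.994, -0.112, 0.0], [0.0, 0.002, -1.0]]
ft_force: [0.4, -1.7, 6.3]
width: 0.0124
grasp_force: 55.8
lid top z_tool=0.0118 + 0.000 x + -0.059 y 19868 y ext [-0.05540234  0.12771122] x max 0.05335197789969296
16.6167 [0.59988604 0.20148316 0.05063872] [ 0.99371708 -0.11190625  0.00183105] [ 0.35020271 -1.66649753  6.25580061] 0.012359512818210858 55.81953019151115
```

Levelling as intended: slope 0.098 → 0.059 with only 6 N. Continuing gently.

```bash
python3 -m crank '[[15,[0,0,0.05],0],[15,[0,0,0.05],0],[15,[0,0,0.05],0],[15,[0,0,0],0],[15,[0,0,0],0]]' 20
python3 -c "from tilt import *;tilt('w18')"
```

```text
clock: 17.08
position: [0.6003, 0.2015, 0.0491]
tcp_rot: [[0.112, 0.994, 0.003], [0.994, -0.112, 0.0], [0.0, 0.003, -1.0]]
ft_force: [2.5, -0.4, 6.0]
width: 0.0132
grasp_force: 33.8
lid top z_tool=0.0111 + 0.001 x + -0.015 y 18717 y ext [-0.02090641  0.12707177] x max 0.05321974721648789
17.0833 [0.60029753 0.20149465 0.04914799] [ 0.99371142 -0.11194261  0.00254265] [ 2.54975373 -0.41615935  5.98325948] 0.013158705790022589 33.79394352436066
```

```bash
python3 -m crank '[[15,[0,0,0.05],0],[16,[0,0,0],0],[17,[0,0,0],0],[18,[0,0,0],0],[20,[0,0,0],0]]' 20
python3 -c "from tilt import *;tilt('w19')"
```

```text
clock: 17.55
position: [0.5987, 0.2015, 0.0473]
tcp_rot: [[0.112, 0.994, -0.001], [0.994, -0.112, -0.0], [-0.0, -0.001, -1.0]]
ft_force: [-0.5, -0.3, 0.1]
width: 0.0171
grasp_force: 0.0
lid top z_tool=0.0096 + 0.000 x + -0.001 y 18779 y ext [-0.0203607   0.12764254] x max 0.05339663187379046
17.55 [0.59866334 0.20145965 0.04734564] [ 0.99374069 -0.11170448 -0.00124854] [-0.52475827 -0.25926307  0.11614987] 0.017065996749038533 0.0
```

The lid is flat on the slats, top at 37.7 mm against an expected 37, and released without force. I'll open further, rise straight up, and check.

```bash
python3 -m crank '[[35,[0,0,0],0],[35,[0,0,0],0],[35,[0,0,-0.5],0],[35,[0,0,-1],0],[35,[0,0,-2],0],[35,[0,0,-3],0],[35,[0,0,-3],0],[35,[0,0,-3],0],[35,[0,0,-3],0],[35,[0,-2.5,-2],0],[35,[0,-3,0],0],[35,[0,-3,0],0],[35,[0,-3,0],0],[35,[0,-3,0],0],[35,[0,-3,0],0],[35,[0,-3,0],0],[35,[0,0,0],0],[35,[0,0,0],0]]'
python3 - <<'E'
from h import *
from plant import ctrl
p,d=ctrl.camera('top');c=ctrl.camera_params('top');cv2.imwrite('pics/top3.png',p[...,::-1]);P=cloud(d,c)
hsv=cv2.cvtColor(p,cv2.COLOR_RGB2HSV)
B=np.zeros((480,640),bool);B[140:280,190:290]=1
M=B&(P[...,2]>.02)&(P[...,2]<.07)&(hsv[...,2]>140)
M=cv2.morphologyEx(M.astype(np.uint8),cv2.MORPH_OPEN,np.ones((3,3)))>0
print('lid',cv2.minAreaRect(P[M][:,:2].astype(np.float32)),np.median(P[M],0),'board (.653,.196)')
p0,d0,c0=pickle.load(open('top.pkl','rb'));P0=cloud(d0,c0)
for n,(v0,v1,u0,u1) in dict(tea=(232,270,300,338),bud=(188,215,300,335),vase=(145,188,300,340),cup=(195,240,105,158),tall=(235,290,100,155),wide=(225,285,478,535),blue=(180,230,480,530)).items():
    f=lambda P:(lambda q:q[q[:,2]>.012].mean(0))(P[v0:v1,u0:u1].reshape(-1,3));print(n,np.round((f(P)-f(P0))*1000,1))
E
```

```text
clock: 19.1
position: [0.3944, 0.2246, 0.2245]
tcp_rot: [[0.11, 0.994, 0.002], [0.994, -0.11, 0.001], [0.001, 0.002, -1.0]]
ft_force: [0.4, 0.5, -0.8]
width: 0.0301
grasp_force: 0.0
lid ((0.6512572169303894, 0.19610506296157837), (0.10553564131259918, 0.15141631662845612), 83.77716827392578) [0.65201356 0.19509255 0.03649687] board (.653,.196)
tea [ 0.4 -0.4 -6.5]
bud [ 1.1 -0.  -6.8]
vase [ 0.  0. -0.]
cup [-0.4 -1.1  3.3]
tall [-0.1 -0.1  1.6]
wide [ 0.7 -3.1 -7.8]
blue [-1.5  3.4  9.1]
```

View pics/top3.png

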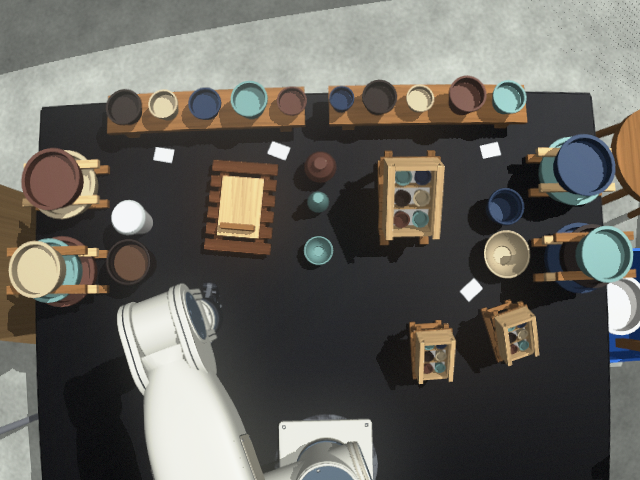

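The lid lies flat, cleat up, at (241,207), within 2 mm of the board's centre and parallel to it. The six pots in the box at (411,200) are on show. The bystanders are unmoved and the robot is clear, so I'm handing in.

```bash
python3 -c "from plant import ctrl;print(ctrl.close_job())"
```

```text
the job is handed in; nothing more can be done
None
```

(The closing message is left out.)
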